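# Raise the telescoping probe stand to its next hole

## Robot

A 7-joint arm with a two-finger parallel gripper is mounted at the origin on the work surface. World frame = base frame: x ahead of the robot, y to its left, z up, the work surface at z = 0. Lengths are in m, angles in rad, forces in N, time in s.
With the tool pointing down it reaches from about 0.425 to 0.925 m from the base axis. Payload 6.8 kg.
Tool frame: the origin (TCP) lies midway between the tips of the shut fingers; the grasp point (between the pads) lies 19 mm behind it; x points along the fingers, y is the direction in which the jaws open and shut, and the axes are right-handed (so a half turn about x gives the same grasp; the last joint's range is limited). The gripper opens to 85 mm and grips with 20 to 120 N. Pads are 22 mm wide; open, the fingers measure 114 mm over their backs; the gripper's body (76 mm by 85 mm) begins 54 mm behind the grasp point. The pads swing forward as they close: fully open they stand 13 mm farther back than shut.
Start: joints at [0.996, 0.477, 0.022, 1.555, -0.011, 1.109, -0.083], TCP at [0.304, -0.603, 0.231] pointing down, gripper open.
Joint ranges: [-2.96, 2.96], [-0.34, 2.1], [-1.41, 1.46], [0.24, 2.44], [-1.37, 4.51], [0.17, 1.92], [-2.96, 2.96]. Speed limits (rad/s): [2.39, 2.39, 3.14, 3.14, 3.14, 3.14, 3.14].

## Interface

Orientations are given as a rotation vector (axis times angle).
In Python, from bench import r gives the robot as it stands.
- The arm moves only by the tool carry_out, never from a script. Its argument "targets" is one flat list of numbers, 7 for each row, row after row: the finger opening in m, from 0 to 0.0854, then the shift along the tool's x, y, z in m, then the turn, a rotation vector about the tool's x, y, z in units of 5 degrees (1.0 is 5 degrees). A call has 1 to 12 rows; each row is the pose to reach, as a shift and turn from the pose measured when the call began, along the tool's axes at that moment; what a row does not reach only later rows make up. A row lasts 1/8 s, in which the tool goes at most 62.5 mm and 10.7 degrees, less where a joint would pass 70% of its speed; a pose out of reach is approached as far as the arm can. A call with a gripper value outside its range is refused whole. The fingers move at their own pace and stop on an object; "squeeze" is the grip in N (left out, the last holds). Time passes only in rows, so rows that repeat a pose let the fingers close. It gives the time, the measured TCP pose, the force and the opening at its end, in the units of the state.
- r.get_obs(): the state, without advancing time (a new reading comes with each control period).
- r.grab_frame(name): name is "scene" or "top"; returns the picture (420x560x3 uint8, blue, green, red); there is no depth.
- r.camera_info(name): a dict with "fx", "fy", "cx", "cy" (pixels), "D" ([k1, k2, p1, p2, k3] as OpenCV has them; the pictures are not rectified), "xyz" and "orientation" of the camera in the world. Camera axes: x right, y up, looking along -z (the intrinsics and any distortion apply to the point x, -y, -z); pixel columns grow to the right and rows downward; lengths in m; the calibration is good to about 2 mm. A picture is of the moment at which its call begins. camera_info takes no time and is no camera call.
- r.hand_in(): hands the job in, once; it reports no verdict.
The state is a dict: "clock": time; "joints": joint angles; "qvel": joint speeds; "tau": joint torques, N m; "tcp_pos": TCP position; "orientation": TCP orientation; "contact_force": force on the tool from outside, world axes, zero at the start; "moment": the same for the moment, N m; "grip_width": finger opening in m.
Only numpy, scipy, OpenCV 4.12 (cv2) and the standard library are available. Lean on these libraries where they do the work, as an engineer would, in place of code of your own. Each camera call takes 0.05 s, during which the arm holds its last target. There are 200 camera calls.

## Task

Raise the sensor arm of the probe stand to its next height, so that the probe comes clear of the beaker: pinch the red snap button flush, slide the square tube up until the button snaps out fully in the tube's next hole, without forcing the tube against the button. Then let go and push down gently, with about 10 N, on the tube's blue end cap to be sure that it holds, and leave the stand free with the beaker and the other things undisturbed.

Things in the scene. Friction and masses are not known exactly. Their poses are not given: they have to be found in the camera images.
- stand: Probe stand, fixed to the bench: grey base plate 150 x 270 x 15 mm (y = -110 to +160 mm in its own frame), upright dark square post 24 mm wide at its origin (on the bench, under the post's axis), top 238 mm up, inside the tube. z is up; its x axis points to the side where the button shows (away from the robot, turned by up to about 0.6 rad).
- snap_button: Red sprung snap button on the fixed post: a dome 10 mm in diameter, out through a hole in the tube's +x face. Origin: dome's centre, at rest 15 mm from the post's axis and 228 mm above the bench. Pressed towards the stand's -x; unpressed it locks the tube. The tube pushing up or down on it with more than 22 N damages it.
- sleeve: Sliding aluminium square tube, 30 x 30 x 139 mm, moves straight up and down on the post; weighs 2.5 to 4.5 N, slight friction, falls if unheld between holes. Origin: on its axis level with its upper hole, where the button sits at the start; ends 18 mm above and 121 mm below; axes as the stand's. Lower (next) hole 46 to 78 mm below the upper, differing from tube to tube: feel for it.
- button_tip (a point): Tip of the red button, 5 mm proud of the tube's face at rest; 5 mm of travel and about 5 N bring it flush. The hole's rim pushes a flush button under the wall as the tube is slid up (up to about 15 N along the tube, weight included); it stays under by itself and springs out by itself at the next hole.
- tube_middle (a point): On the tube's axis, 26 mm below its origin. A squeeze of about 45 N carries the tube without slipping. Holes are 12 mm wide (1 mm slack round the button). Once the button is out in the next hole the tube is stopped: it can neither rise nor fall by more than about 2 mm.
- probe (a point): Top of the blue upright probe on the tube's black side arm: 110 mm to the stand's +y of the tube's axis, 37 mm below its origin. Arm 14 mm thick, 97 to 111 mm below the origin; clamp 22 mm in diameter.
- end_cap: Blue plastic cap 28 x 28 x 8 mm fixed on the top end of the sliding tube. Its origin is the centre of its underside, 18 mm above the tube's origin; its top is 8 mm higher. It gives a little (about 4 N per mm). Push it down with the closed fingers, 5 to 15 N.
- beaker: Glass beaker, 72 mm in diameter, 75 mm high, standing loose on the base plate around the probe's tip. Its origin is the centre of its underside. Leave it where it stands.
- buffer_bottle: Small clear bottle with yellow cap, 34 mm in diameter, 65 mm high, loose on the base plate on the other side of the post. Its origin is the centre of its underside. Leave it.
- jar_a: White jar with red cap, 76 mm in diameter, 150 mm high; origin at the centre of its underside. Leave it.
- jar_b: White jar with red cap, 68 mm in diameter, 130 mm high; origin at the centre of its underside. Leave it.
- amber_bottle: Amber bottle with blue cap, 70 mm in diameter, 160 mm high; origin at the centre of its underside. Leave it.
- tip_box: Blue pipette tip box with clear lid, 118 x 83 x 68 mm; origin at the centre of its underside. Leave it.

How it is judged:
By the outcome, as a careful person would: the job done as asked, in the order asked, and still so for the second after the job is handed in, with the robot touching nothing.
It also fails if it takes over 54 s, if anything falls off the work surface, if the arm or the gripper's body presses on something with over 40 N, if the wrist force passes 120 N, or if a joint passes its speed limit or range.

## Working session

There is one attempt and no reset: what is moved stays moved. The work goes in short steps, Python scripts to look and compute and a tool call to move; the robot and the scene stay as the last step left them, time stands still between calls to the robot, and variables do not carry over. Pictures are saved under pics/ and viewed, about 8 in all and at most 12, crops included, and the job is handed in when it is done.

Besides the shell and the picture viewer there is one more tool, called as name(argument=value, ...) on one line, values as JSON. carry_out: Moves the arm, as the interface text tells. Its arguments: {"type":"object","properties":{"targets":{"type":"array","items":{"type":"number"}},"squeeze":{"type":"number"}},"required":["targets"]}

```bash
mkdir -p pics; ls
python3 - <<'E'
from bench import r
import cv2
o=r.get_obs(); print({k:(v if not hasattr(v,'round') else v) for k,v in o.items()})
for n in("scene","top"):
    print(n,r.camera_info(n)); cv2.imwrite(f"pics/{n}0.png",r.grab_frame(n))
E
```

```text
pics
{'clock': 0.0, 'joints': array([ 0.99593394,  0.47779862,  0.02236444,  1.55645648, -0.01147547,
        1.10933261, -0.08311434]), 'qvel': array([-0.00096925,  0.00032843,  0.00023072, -0.00227507, -0.0009634 ,
        0.00145478,  0.00127902]), 'tau': array([ 5.93978548e-04, -5.96446717e+01,  1.60772625e+00, -2.81191832e+01,
        1.23289702e-02,  9.34902637e-03, -1.22522715e-04]), 'tcp_pos': array([ 0.3034415 , -0.60227243,  0.2303251 ]), 'orientation': array([ 1.96168832,  0.46824103, -1.9628936 ]), 'contact_force': array([-0.73622177,  0.36639815,  0.2616848 ]), 'moment': array([-0.01643342,  0.03360578,  0.03860511]), 'grip_width': 0.08518585376728756}
scene {'fx': 443.61690719982874, 'fy': 443.61690719982874, 'cx': 278.31524946396456, 'cy': 207.46538761905921, 'D': array([-0.04125134,  0.        ,  0.        ,  0.        ,  0.        ]), 'xyz': array([1.19314768, 0.72320456, 0.92090809]), 'orientation': array([0.44468082, 1.09353825, 2.19873595])}
top {'fx': 495.63423533199415, 'fy': 495.63423533199415, 'cx': 282.8606729873445, 'cy': 211.26646922504207, 'D': array([-0.10420408,  0.        ,  0.        ,  0.        ,  0.        ]), 'xyz': array([ 0.32421033, -0.01426152,  1.41120704]), 'orientation': array([ 0.11903827, -0.12824736, -1.57303277])}
```

View pics/scene0.png

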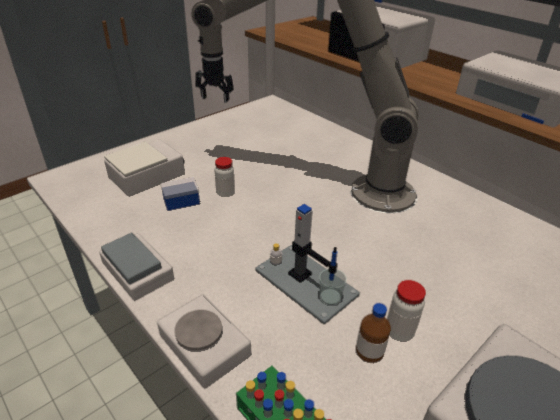

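View pics/top0.png

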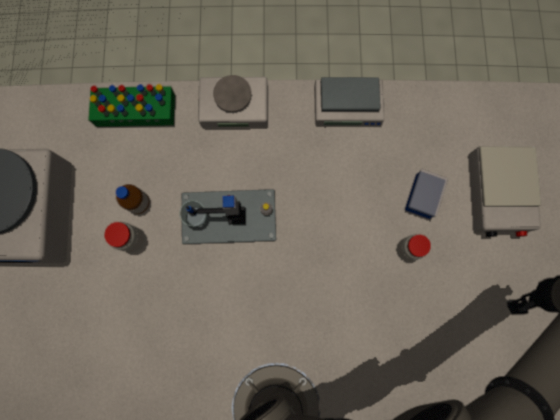

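The scene view shows the stand near (305,265), with the red button at about (300,218). In the top view the base plate spans (181–276, 189–243). Next I'll take enlarged crops.

Run:
```python
import cv2,numpy as np
s=cv2.imread("pics/scene0.png")[190:330,240:380]; t=cv2.imread("pics/top0.png")[165:265,165:295]
a=cv2.resize(s,None,fx=4,fy=4,interpolation=2)
b=cv2.resize(t,None,fx=6,fy=6,interpolation=2)
cv2.imwrite("pics/s1.png",a);cv2.imwrite("pics/t1.png",b)
```

```text
(no output)
```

View pics/s1.png

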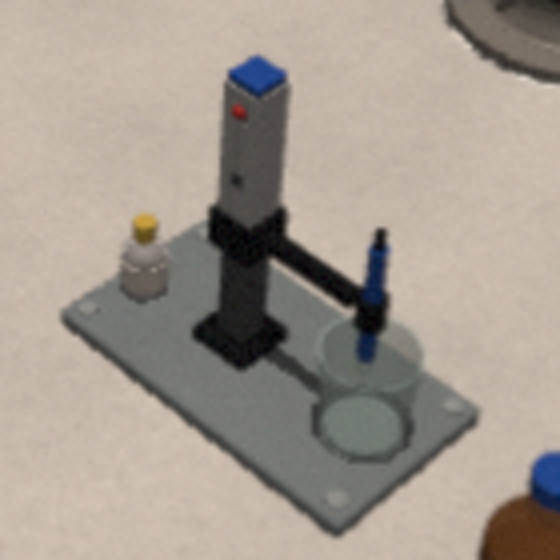

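View pics/t1.png

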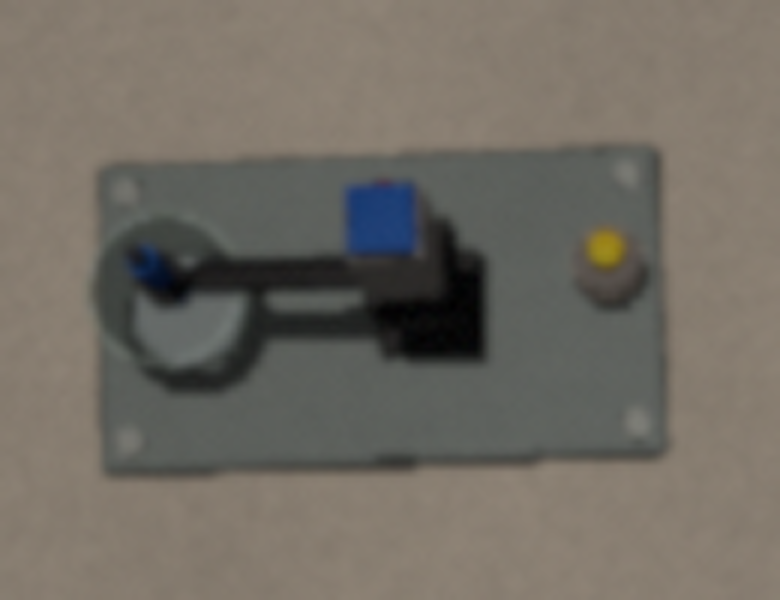

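The crops are clear. In the top crop the plate corners are at (102,167), (657,150), (663,455) and (107,473), and the cap at (347–418, 183–255). In the scene crop the button is at (239,112) and the lower hole is visible at (237,180). I'll fit the pose from these.

```bash
cat > h.py <<'E'
import cv2,numpy as np
from scipy.spatial.transform import Rotation as R
from scipy.optimize import least_squares
from bench import r
def proj(n,P):
    c=r.camera_info(n);Rw=R.from_rotvec(c["orientation"]).as_matrix()
    p=(np.atleast_2d(P)-c["xyz"])@Rw*[1,-1,-1]
    K=np.array([[c["fx"],0,c["cx"]],[0,c["fy"],c["cy"]],[0,0,1]])
    return cv2.projectPoints(p,np.zeros(3),np.zeros(3),K,c["D"])[0][:,0]
E
python3 - <<'E'
from h import *
crop=lambda uv,k,o:(np.array(uv,float)+.5)/k-.5+o
T=crop([(102,167),(657,150),(663,455),(107,473),(347,185),(415,183),(418,252),(348,255)],6,[165,165])
S=crop([(65,316),(340,533),(478,412),(239,112),(257,56),(288,74),(259,94),(229,75)],4,[240,190])
h=254.;c=14
PT=np.array([(75,160,15),(75,-110,15),(-75,-110,15),(-75,160,15),(c,c,h),(c,-c,h),(-c,-c,h),(-c,c,h)])/1e3
PS=np.array([(75,-110,15),(75,160,15),(-75,160,15),(18,0,228),(-c,-c,h),(-c,c,h),(c,c,h),(c,-c,h)])/1e3
W=lambda q,P:R.from_rotvec([0,0,q[2]]).apply(P)+[q[0],q[1],0]
f=lambda q:np.r_[proj("top",W(q,PT))-T,proj("scene",W(q,PS))-S].ravel()
s=least_squares(f,[.6,.1,0],loss="soft_l1");print(s.x);print(f(s.x).reshape(-1,2).round(1))
for n,A,B in(("top",PT,T),("scene",PS,S)):
    q=least_squares(lambda q:(proj(n,W(q,A))-B).ravel(),s.x);print(n,q.x,q.cost)
hp=crop([(237,180)],4,[240,190])
print("hole z",least_squares(lambda z:(proj("scene",W(s.x,np.array([[.015,0,z[0]]])))-hp).ravel(),[.17]).x)
# other objects: rough xy
for nm,n,uv,z in(("jarA","top",(119,235),.15),("amber","top",(123,193),.16),("jarB","top",(419,246),.13),("tipbox","top",(427,193),.068),("yellowcap","top",crop((604,247),6,165),.08),("beakerrim","top",crop((165,285),6,165),.09)):
    print(nm,least_squares(lambda q:(proj(n,np.r_[q,z])-uv).ravel(),[.6,.1]).x)
o=r.get_obs();print(R.from_rotvec(o["orientation"]).as_matrix().round(3))
E
```

```text
[0.53337266 0.10940155 0.02646679]
[[-1.1 -0.6]
 [ 0.1 -0.8]
 [ 0.7  0.4]
 [-1.9  0.3]
 [-0.8 -0.1]
 [-0.4 -0.2]
 [-0.7 -0. ]
 [-0.8 -0.2]
 [-1.6 -1.7]
 [-0.5 -1.1]
 [ 1.4 -0.7]
 [-0.7  0.6]
 [ 0.  -1.1]
 [ 0.3 -0.8]
 [-0.1 -1.2]
 [-0.6 -1.5]]
top [0.53299109 0.1078392  0.02725635] 2.626517643257225
scene [0.53542833 0.1122347  0.02837007] 4.759591732997521
hole z [0.1719374]
jarA [0.46447156 0.40134393]
amber [0.57291907 0.39244727]
jarB [ 0.43359243 -0.37778042]
tipbox [ 0.58672694 -0.4253125 ]
yellowcap [0.55084834 0.02514237]
beakerrim [0.53286838 0.22290986]
[[-0.001  0.45  -0.893]
 [ 0.001 -0.893 -0.45 ]
 [-1.    -0.002  0.   ]]
```

```bash
cat >> h.py <<'E'
def go(p,yaw=0.028):
    "shift (tool axes, mm) and turn (5deg units) to tool-down pose with jaws along yaw"
    o=r.get_obs();A=R.from_rotvec(o["orientation"])
    c,s=np.cos(yaw),np.sin(yaw)
    B=R.from_matrix(np.array([[0,0,-1.],[c,s,0],[s,-c,0]]).T)
    print((A.inv().apply(np.array(p)-o["tcp_pos"])*1e3).round(1),(np.degrees((A.inv()*B).as_rotvec())/5).round(3))
E
python3 -c "
from h import *
go([.48,-.25,.33],-.4);go([.5337,.109,.30])"
```

```text
[ -99.2 -235.4 -316.2] [-8.068e+00 -5.000e-03  1.900e-02]
[ -68.8 -531.8 -525.7] [-1.2972e+01 -9.0000e-03  1.8000e-02]
```

carry_out(targets=[0.0854,-0.05,0,0,0,0,0,0.0854,-0.1,-0.04,-0.05,-1.5,0,0,0.0854,-0.1,-0.08,-0.105,-3,0,0,0.0854,-0.1,-0.12,-0.16,-4.5,0,0,0.0854,-0.1,-0.16,-0.21,-6,0,0,0.0854,-0.1,-0.195,-0.26,-7,0,0,0.0854,-0.1,-0.235,-0.315,-8,0,0,0.0854,-0.1,-0.285,-0.35,-9,0,0,0.0854,-0.1,-0.33,-0.385,-10,0,0,0.0854,-0.1,-0.38,-0.42,-11,0,0,0.0854,-0.1,-0.43,-0.455,-12,0,0,0.0854,-0.1,-0.48,-0.49,-13,0,0], squeeze=50)

```text
clock: 1.6
tcp_pos: [0.5221, 0.0293, 0.331]
orientation: [1.185, 1.226, -1.185]
contact_force: [0.5, -0.8, 0.2]
grip_width: 0.0856
```

```bash
python3 -c "
from h import *
go([.5337,.109,.30])"
```

```text
[ 31.   14.2 -79.2] [ 0.057 -0.013  0.011]
```

carry_out(targets=[0.0854,0,0.007,-0.04,0,0,0,0.0854,0.01,0.014,-0.079,0.05,0,0,0.0854,0.03,0.014,-0.079,0.05,0,0,0.0854,0.03,0.014,-0.079,0.05,0,0])

```text
clock: 2.1
tcp_pos: [0.5324, 0.1086, 0.2993]
orientation: [1.185, 1.227, -1.191]
contact_force: [-0.2, -0.7, 0.3]
grip_width: 0.0855
```

Run:
```python
from h import *
go([.5337,.109,.206])
a=r.grab_frame("scene")[160:300,230:370];b=r.grab_frame("top")[140:280,150:290]
cv2.imwrite("pics/m1.png",np.hstack([cv2.resize(i,(400,400),interpolation=2) for i in(a,b)]))
```

```text
[93.3  1.8 -0.4] [ 0.016 -0.004  0.055]
```

View pics/m1.png

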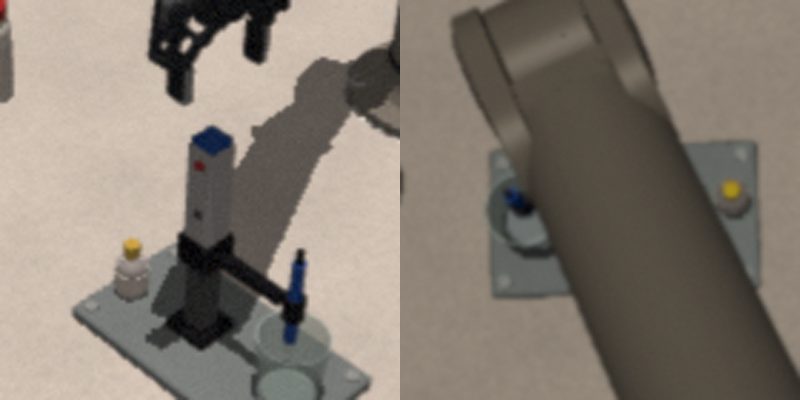

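The fingers sit above the tube and straddle it: in the left crop the tips are at (180,95) and (258,55), and the cap at (211,140). Descending now.

carry_out(targets=[0.0854,0.03,0.0018,0,0,0,0,0.0854,0.06,0.0018,0,0,0,0,0.0854,0.08,0.0018,0,0,0,0.05,0.0854,0.093,0.0018,-0.0004,0,0,0.05,0.0854,0.093,0.0018,-0.0004,0,0,0.05])

```text
clock: 2.82
tcp_pos: [0.5352, 0.1082, 0.2081]
orientation: [1.191, 1.221, -1.187]
contact_force: [0.2, 0.2, 0.6]
grip_width: 0.0855
```

Run:
```python
from h import *
go([.5337,.109,.206])
print(proj("scene",[[.5337,.109,.254]]))
a=r.grab_frame("scene")[170:290,250:350]
cv2.imwrite("pics/m2.png",cv2.resize(a,None,fx=5,fy=5,interpolation=2))
```

```text
[ 2.1 -1.5 -0.8] [-0.013 -0.007 -0.027]
[[303.88469855 207.10665623]]
```

View pics/m2.png

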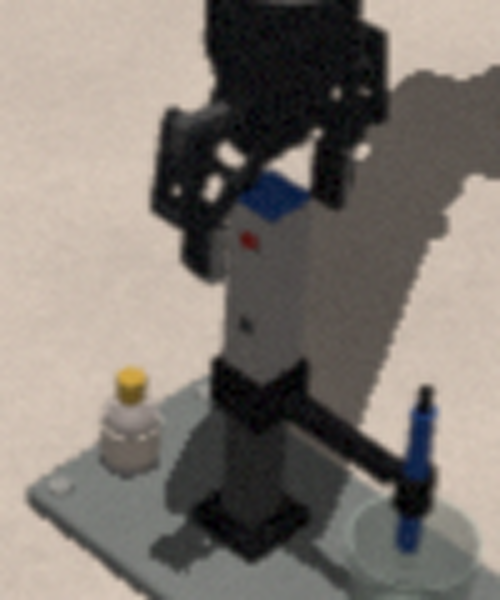

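The fingers straddle the tube with the +x finger opposite the button at (249,240), and the lower hole shows at (245,325). Now I'll close gently.

carry_out(targets=[0.06,0.002,-0.001,-0.0008,0,0,0,0.045,0.002,-0.001,-0.0008,0,0,0,0.04,0.002,-0.001,-0.0008,0,0,0,0.036,0.002,-0.001,-0.0008,0,0,0,0.036,0.002,-0.001,-0.0008,0,0,0], squeeze=20)

```text
clock: 3.5
tcp_pos: [0.5354, 0.1094, 0.2073]
orientation: [1.193, 1.219, -1.185]
contact_force: [3.1, 0.0, 0.8]
grip_width: 0.0361
```

carry_out(targets=[0.033,0,0,0,0,0,0,0.03,0,0,0,0,0,0,0.027,0,0,0,0,0,0,0.025,0,0,0,0,0,0,0.025,0,0,0,0,0,0], squeeze=20)

```text
clock: 4.12
tcp_pos: [0.5343, 0.1093, 0.2067]
orientation: [1.191, 1.221, -1.186]
contact_force: [-5.5, -0.2, -0.2]
grip_width: 0.0295
```

carry_out(targets=[0.02,0,-0.0005,0,0,0,0,0.02,0,-0.001,0,0,0,0,0.02,0,-0.001,0,0,0,0], squeeze=60)

```text
clock: 4.5
tcp_pos: [0.5342, 0.1094, 0.2069]
orientation: [1.192, 1.22, -1.185]
contact_force: [4.4, 0.6, -4.0]
grip_width: 0.0296
```

carry_out(targets=[0.02,-0.001,0.0004,0,0,0,0,0.02,-0.002,0.0004,0,0,0,0,0.02,-0.003,0.0004,0,0,0,0])

```text
clock: 4.88
tcp_pos: [0.5342, 0.1094, 0.2095]
orientation: [1.192, 1.22, -1.186]
contact_force: [2.6, 0.2, -8.8]
grip_width: 0.0295
```

carry_out(targets=[0.02,-0.001,0,0,0,0,0,0.02,-0.002,0,0,0,0,0,0.02,-0.003,0,0,0,0,0])

```text
clock: 5.25
tcp_pos: [0.5342, 0.1094, 0.2124]
orientation: [1.192, 1.22, -1.186]
contact_force: [3.1, 2.2, -12.4]
grip_width: 0.0292
```

carry_out(targets=[0.02,-0.001,0,0,0,0,0,0.02,-0.002,0,0,0,0,0,0.02,-0.003,0,0,0,0,0,0.02,-0.004,0,0,0,0,0])

```text
clock: 5.75
tcp_pos: [0.5342, 0.1094, 0.2165]
orientation: [1.192, 1.22, -1.186]
contact_force: [3.3, 1.0, -6.0]
grip_width: 0.0292
```

carry_out(targets=[0.02,-0.003,0,0,0,0,0,0.02,-0.006,0,0,0,0,0,0.02,-0.009,0,0,0,0,0,0.02,-0.012,0,0,0,0,0,0.02,-0.015,0,0,0,0,0,0.02,-0.018,0,0,0,0,0,0.02,-0.021,0,0,0,0,0,0.02,-0.024,0,0,0,0,0,0.02,-0.027,0,0,0,0,0,0.02,-0.03,0,0,0,0,0,0.02,-0.031,0,0,0,0,0])

```text
clock: 7.12
tcp_pos: [0.5342, 0.1094, 0.2478]
orientation: [1.192, 1.22, -1.185]
contact_force: [3.5, 1.8, -7.5]
grip_width: 0.0292
```

Run:
```python
from h import *
go([.5337,.109,.260])
a=r.grab_frame("scene")[160:280,250:350]
cv2.imwrite("pics/m3.png",cv2.resize(a,None,fx=5,fy=5,interpolation=2))
```

```text
[-12.2  -0.4   0.4] [-0.007 -0.017 -0.046]
```

View pics/m3.png

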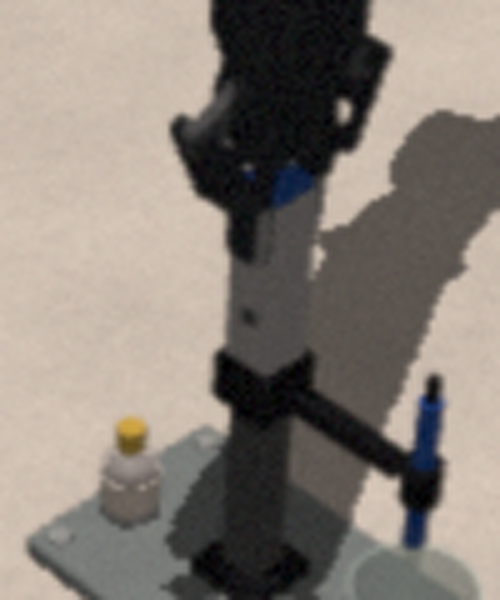

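The tube moves with the grip and the button is hidden. The lower hole, at (250,317), is about 27 px (roughly 18 mm) below the button's place.

carry_out(targets=[0.02,-0.002,0,0,0,0,0,0.02,-0.004,0,0,0,0,0,0.02,-0.006,0,0,0,0,0,0.02,-0.008,0,0,0,0,0,0.02,-0.009,0,0,0,0,0])

```text
clock: 7.8
tcp_pos: [0.5342, 0.1094, 0.257]
orientation: [1.192, 1.22, -1.185]
contact_force: [4.8, 2.1, -8.8]
grip_width: 0.0293
```

carry_out(targets=[0.02,-0.001,0,0,0,0,0,0.02,-0.002,0,0,0,0,0,0.02,-0.002,0,0,0,0,0])

```text
clock: 8.18
tcp_pos: [0.5342, 0.1094, 0.2594]
orientation: [1.192, 1.22, -1.185]
contact_force: [2.3, 2.0, -5.4]
grip_width: 0.0291
```

carry_out(targets=[0.02,-0.001,0,0,0,0,0,0.02,-0.002,0,0,0,0,0,0.02,-0.002,0,0,0,0,0])

```text
clock: 8.55
tcp_pos: [0.5342, 0.1094, 0.2619]
orientation: [1.192, 1.22, -1.185]
contact_force: [1.9, 1.0, -1.4]
grip_width: 0.0294
```

```bash
cat >> h.py <<'E'
def red(n=0):
    a=r.grab_frame("scene").astype(int)[200:240,285:320]
    m=(a[...,2]-np.maximum(a[...,0],a[...,1]))
    y,x=np.where(m>25);print("red",len(x),m.clip(0)[m>15].sum(),(x.mean()+285,y.mean()+200) if len(x) else "",r.get_obs()["contact_force"].round(1))
E
python3 - <<'E'
from h import *
red();red()
b=cv2.imread("pics/scene0.png").astype(int)[200:240,285:320];m=b[...,2]-np.maximum(b[...,0],b[...,1]);print((m>25).sum(),m[m>15].sum())
E
```

```text
red 1 2386 (np.float64(300.0), np.float64(218.0)) [ 1.2  0.7 -1.2]
red 1 2398 (np.float64(300.0), np.float64(218.0)) [1.1 1.3 0.2]
13 3147
```

A trace of red is appearing at the button's place (300,218), so the hole is arriving. From here I go in 1 mm steps.

carry_out(targets=[0.02,-0.001,0,0,0,0,0,0.02,-0.001,0,0,0,0,0])

```text
clock: 8.9
tcp_pos: [0.5342, 0.1094, 0.264]
orientation: [1.192, 1.219, -1.185]
contact_force: [-1.5, -0.2, 6.3]
grip_width: 0.029
```

```bash
python3 -c "
from h import *
red()"
```

```text
red 10 2867 (np.float64(299.3), np.float64(217.7)) [-1.6 -0.   7.9]
```

carry_out(targets=[0.02,-0.001,0,0,0,0,0,0.02,-0.001,0,0,0,0,0])

```text
clock: 9.2
tcp_pos: [0.5342, 0.1093, 0.2651]
orientation: [1.192, 1.219, -1.185]
contact_force: [1.2, 0.1, -0.5]
grip_width: 0.0292
```

```bash
python3 -c "
from h import *
red()"
```

```text
red 10 2848 (np.float64(299.3), np.float64(217.7)) [ 1.7  0.1 -1.4]
```

The button is out (10 red pixels against 13 at the start). I'll feel gently for the stop.

carry_out(targets=[0.02,-0.0008,0,0,0,0,0,0.02,-0.0008,0,0,0,0,0])

```text
clock: 9.5
tcp_pos: [0.5342, 0.1094, 0.2657]
orientation: [1.192, 1.219, -1.185]
contact_force: [3.4, 1.2, -4.1]
grip_width: 0.0295
```

Run:
```python
from h import *
red();f=r.grab_frame("scene")
go([.5337,.109,.36])
cv2.imwrite("pics/m4.png",cv2.resize(f[160:280,250:350],None,fx=5,fy=5,interpolation=2))
```

```text
red 11 2711 (np.float64(299.3636363636364), np.float64(217.54545454545456)) [ 2.5  2.1 -5. ]
[-94.4  -0.    0.3] [-0.01  -0.009 -0.053]
```

View pics/m4.png

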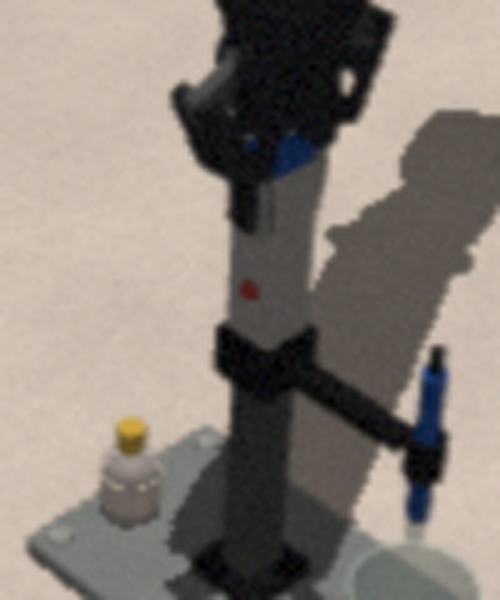

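The button is out at (249,289), in the lower hole, and the probe is above the beaker. I'll release, retreat upward and close the fingers.

carry_out(targets=[0.035,0,0,0,0,0,0,0.06,0,0,0,0,0,0,0.075,0,0,0,0,0,0,0.075,-0.01,0,0,0,0,0,0.075,-0.04,0,0,0,0,0,0.075,-0.075,0,0,0,0,0,0.075,-0.095,0,0,0,0,0,0.04,-0.095,0,0,0,0,0,0,-0.095,0,0,0,0,0,0,-0.095,0,0,0,0,0,0,-0.095,0,0,0,0,0,0,-0.095,0,0,0,0,0], squeeze=40)

```text
clock: 11.1
tcp_pos: [0.5336, 0.1093, 0.3603]
orientation: [1.192, 1.22, -1.186]
contact_force: [0.4, -0.2, -0.6]
grip_width: 0.0002
```

Run:
```python
from h import *
red();go([.5337,.109,.315])
```

```text
red 10 3099 (np.float64(299.3), np.float64(217.7)) [-0.6 -0.1 -0.1]
[45.4 -0.2  0.3] [-0.01  -0.008 -0.048]
```

carry_out(targets=[0,0.02,0,0,0,0,0,0,0.035,0,0,0,0,0,0,0.042,0,0,0,0,0,0,0.044,0,0,0,0,0,0,0.044,0,0,0,0,0])

```text
clock: 11.78
tcp_pos: [0.5341, 0.1094, 0.3167]
orientation: [1.192, 1.219, -1.185]
contact_force: [-0.3, -0.1, 0.8]
grip_width: 0.0
```

carry_out(targets=[0,0.001,0,0,0,0,0,0,0.002,0,0,0,0,0,0,0.003,0,0,0,0,0,0,0.004,0,0,0,0,0])

```text
clock: 12.28
tcp_pos: [0.5341, 0.1094, 0.3127]
orientation: [1.192, 1.219, -1.185]
contact_force: [0.2, 0.0, -1.4]
grip_width: -0.0001
```

carry_out(targets=[0,0.001,0,0,0,0,0,0,0.002,0,0,0,0,0,0,0.002,0,0,0,0,0])

```text
clock: 12.65
tcp_pos: [0.534, 0.1094, 0.3106]
orientation: [1.192, 1.219, -1.185]
contact_force: [-0.5, 0.3, -0.2]
grip_width: 0.0001
```

carry_out(targets=[0,0.001,0,0,0,0,0,0,0.0015,0,0,0,0,0,0,0.0015,0,0,0,0,0])

```text
clock: 13.02
tcp_pos: [0.5341, 0.1094, 0.3093]
orientation: [1.192, 1.219, -1.185]
contact_force: [-1.1, -0.6, 2.5]
grip_width: -0.0004
```

carry_out(targets=[0,0.001,0,0,0,0,0,0,0.001,0,0,0,0,0])

```text
clock: 13.28
tcp_pos: [0.5341, 0.1094, 0.3086]
orientation: [1.192, 1.219, -1.185]
contact_force: [-2.6, -0.6, 4.4]
grip_width: -0.0004
```

carry_out(targets=[0,0.001,0,0,0,0,0,0,0.001,0,0,0,0,0])

```text
clock: 13.52
tcp_pos: [0.5342, 0.1094, 0.308]
orientation: [1.192, 1.218, -1.185]
contact_force: [-2.4, -0.1, 6.3]
grip_width: 0.0001
```

carry_out(targets=[0,0.001,0,0,0,0,0,0,0.0015,0,0,0,0,0,0,0.0015,0,0,0,0,0])

```text
clock: 13.9
tcp_pos: [0.5342, 0.1095, 0.3073]
orientation: [1.192, 1.218, -1.185]
contact_force: [-2.2, -1.6, 9.3]
grip_width: -0.0
```

carry_out(targets=[0,0.0005,0,0,0,0,0,0,0.0005,0,0,0,0,0,0,0.0005,0,0,0,0,0])

```text
clock: 14.28
tcp_pos: [0.5342, 0.1095, 0.3075]
orientation: [1.192, 1.217, -1.185]
contact_force: [-2.6, -0.7, 6.9]
grip_width: 0.0
```

carry_out(targets=[0,0.001,0,0,0,0,0,0,0.0018,0,0,0,0,0,0,0.0018,0,0,0,0,0,0,0.0018,0,0,0,0,0])

```text
clock: 14.78
tcp_pos: [0.5342, 0.1095, 0.3067]
orientation: [1.193, 1.217, -1.184]
contact_force: [-4.9, -1.6, 11.3]
grip_width: -0.0001
```

Run:
```python
from h import *
red();red();go([.5337,.109,.4])
```

```text
red 10 3200 (np.float64(299.3), np.float64(217.7)) [-4.4 -1.3 10.5]
red 10 3020 (np.float64(299.3), np.float64(217.7)) [-4.9 -1.8 10.5]
[-93.3   0.1   0.5] [-0.013  0.002 -0.078]
```

The push held at 10.5–11 N and the button stayed out. Retreating upward and to the robot's side for a final look.

carry_out(targets=[0,-0.01,0,0,0,0,0,0,-0.04,0,0,0,0,0,0,-0.08,0,0,0,0,0,0,-0.1,0,0.04,0,0,0,0,-0.1,0,0.09,0,0,0,0,-0.1,0,0.14,0,0,0,0,-0.1,0,0.19,0,0,0,0,-0.1,0,0.22,0,0,0,0,-0.1,0,0.22,0,0,0])

```text
clock: 16.0
tcp_pos: [0.539, -0.1137, 0.4061]
orientation: [1.196, 1.215, -1.189]
contact_force: [-0.8, -0.3, 0.0]
grip_width: -0.0002
```

Run:
```python
from h import *
red();a=r.grab_frame("scene")[180:320,240:380];b=r.grab_frame("top")[160:270,160:300]
print(r.get_obs()["tcp_pos"])
cv2.imwrite("pics/f.png",np.hstack([cv2.resize(a,(400,400),interpolation=2),cv2.resize(b,(400,400),interpolation=2)]))
```

```text
red 13 1998 (np.float64(299.38461538461536), np.float64(217.3846153846154)) [0.8 0.4 0.6]
[ 0.53951236 -0.10902158  0.40667656]
```

View pics/f.png

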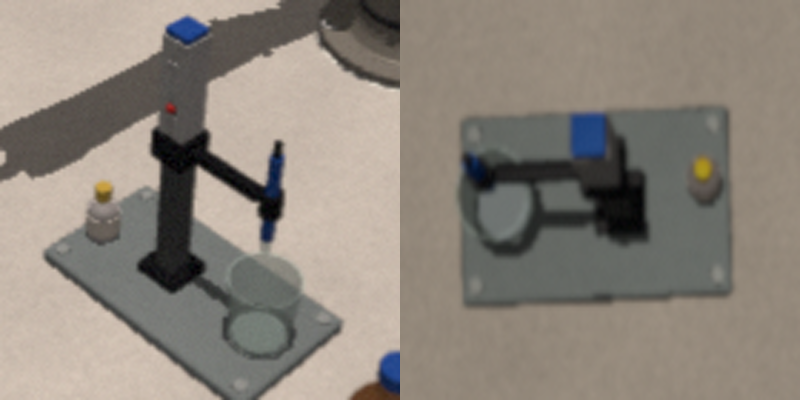

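The tube is raised, with the button fully out at (171,108), 13 red pixels as at the start. The probe is above the beaker, and the beaker and bottle haven't moved. Handing in.

```bash
python3 -c "
from bench import r
print(r.hand_in())"
```

```text
the job is handed in; nothing more can be done
None
```

The sensor arm now sits at its next height, about 57 mm up, with the red button out in the lower hole and the probe clear of the beaker. I handed the job in at about 16 s.

- **Lift:** I pinched the button flush from above and raised the tube with a 60 N squeeze. The highest vertical force I read was about 12 N, as the button went under the wall. From the first trace of red I went in steps of about 1 mm until the button sprang out.
- **Push test:** I let go and pushed down on the blue cap with the closed fingers, holding 10.5–11 N at the end. The button stayed out and the tube held. The first push readings wavered between 7 and 9 N, so I pushed a little further to reach a steady 10 N.
- **Last look:** The button showed 13 red pixels, the same as at the start. The beaker and buffer bottle looked unmoved, and the wrist force was near zero with the arm clear. I did not compare the jars, amber bottle and tip box again, but the arm's path kept well clear of them.
- **Disagreement:** The two cameras differed by about 2 mm in x and 4 mm in y on the stand's position, so I adjusted the grip by feel and it centred without trouble.

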